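# Ready the counting scale for an empty carton

## Robot

A 6-joint arm with a two-finger parallel gripper is mounted at the origin on the work surface. World frame = base frame: x ahead of the robot, y to its left, z up, the work surface at z = 0. Lengths are in m, angles in rad, forces in N, time in s.
With the tool pointing down it reaches from about 0.3 to 0.775 m from the base axis. Payload 14.6 kg.
Tool frame: the origin (TCP) lies at the very end of the fingers, on their centre line; the grasp point (between the pads) lies 19 mm behind it; z points along the fingers, y is the line along which they close (so a half turn about z gives the same grasp; the last joint's range is limited). The gripper opens to 94 mm and grips with 3 to 60 N. Pads are 16 mm wide; open, the fingers measure 119 mm over their backs; the gripper's body (75 mm by 177 mm) begins 78 mm behind the grasp point.
Start: joints at [1.139, 0.3, 1.521, -0, 1.321, -0.067], TCP at [0.196, 0.514, 0.205] pointing down, gripper open.
Joint ranges: [-3.03, 3.03], [-0.79, 2.21], [0.23, 2.52], [-1.04, 4.18], [0, 3.07], [-2.55, 2.55]. Speed limits (rad/s): [2.22, 2.22, 2.57, 3.14, 3.14, 3.14].

## Interface

Orientations are given as [roll, pitch, yaw] about the fixed x, y, z axes, in that order (R = Rz(yaw) Ry(pitch) Rx(roll)).
In Python, from station import ctrl gives the robot as it stands.
- The arm moves only by the tool move_arm, never from a script. Its argument "increments" is a list of rows, each a list of 7 numbers: the opening, from 0 (shut) to 1 (fully open), then the shift along the tool's x, y, z in units of 50 mm (1.0 is 50 mm), then the turn, a rotation vector about the tool's x, y, z in rad. In form: [[claw, tx, ty, tz, rx, ry, rz], ...]. A call has 1 to 20 rows; each row shifts and turns the commanded pose from where the row before left it, along the tool's axes as they then stand; what a row does not reach is not made up. A row lasts 1/10 s, in which the tool goes at most 50 mm and 8.59 degrees, less where a joint would pass 70% of its speed; a pose out of reach is approached as far as the arm can. A call is refused whole if a number of a shift passes 1 or a number of a turn 0.15, either way. A call with a gripper value outside its range is refused whole. The fingers move at their own pace and stop on an object; "force" is the grip in N (left out, the last holds). Time passes only in rows, so rows that do not move let the fingers close. It gives the time, the measured TCP pose, the force, the opening and the grip force at its end, in the units of the state.
- ctrl.get_obs(): the state, without advancing time (a new reading comes with each control period).
- ctrl.camera(name): name is "scene" or "top" or "wrist"; returns a dict with "color" (480x640x3 uint8, blue, green, red), "K" (3x3 intrinsics, pixels), "pose" (4x4, takes a point from camera to world coordinates); the wrist camera has in their place "tool_from_camera" (4x4, takes a point from camera to tool coordinates, whose origin is the TCP and whose axes are the flange's). Camera axes: x right, y down, z forward; pixel columns grow to the right and rows downward; lengths in m; the calibration is good to about 2 mm. A picture is of the moment at which its call begins: read the wrist's pose just before it. There is no depth.
- ctrl.hand_in(): hands the job in; it is judged then, once.
Trained networks look in a picture, given as the dict that the camera call returned (one of the last four; its "shot" number tells which), for a name from the list of things; names that differ only in an ending like _2 or _b are one class to them, and where a whole thing is asked for, a point or a joint stands for the part that bears it (a point fixed in the world has none). Each returns a list of dicts, best first, with "conf" (0 to 1); they miss things now and then, are a little off and sometimes report something else, mostly with a low value. They report only what shows in the picture. A call takes as long as a camera call. They do not tell look-alikes from the thing itself.
- ctrl.cut_out(name, picture): "mask" (480x640 bool, what is visible of it) and "centre" ([row, column] in pixels, amid what is visible of it).
The state is a dict: "time_s": time; "qpos": joint angles; "joint_vel": joint speeds; "tau": joint torques, N m; "ee_pos": TCP position; "eef_rot": TCP orientation; "force": force on the tool from outside, world axes, zero at the start; "moment": the same for the moment, N m; "grip_width": finger opening in m; "grip_force": force on a finger pad.
Only numpy, scipy, OpenCV 4.12 (cv2) and the standard library are available. Lean on these libraries where they do the work, as an engineer would, in place of code of your own. Each camera call takes 0.05 s, during which the arm holds its last target. There are 200 camera calls.

## Task

Get the counting scale ready with closed fingers: switch it on by pressing the far half of the rocker fully down, then press the square key down until it stays down, then press the long key fully down, hold it for a good second and let it go. Use each control only when its turn comes, and leave the two round keys alone. Do not pick up or push about the terminal, the carton, the tape roll or the glue stick.

Things in the scene. Friction and masses are not known exactly. Their poses are not given: they have to be found in the camera images.
- terminal: scale terminal, a loose white unit of about 0.85 kg, 150 mm deep (its x) by 260 mm wide (y), flat top 45 mm above the bench, with a display hood 34 mm higher along its far edge (x = +45 to +75 mm). Origin: centre of the underside; x points from the edge nearest the robot to the hood, y left, z up. Its controls are all black, on the flat top in front of the hood
- rocker (a joint): rocker switch at the terminal's left end, 56 mm long (x) by 30 mm wide, hinged across its middle at terminal x = -10, y = +100 mm. Rad: 0 = off (near half level, 8 mm above the flat top, far half's end about 17 mm), 0.35 = fully on (far half level, 8 mm above the flat top, near half raised). A friction hinge: stays where left, needs 2 to 5 N on the far half
- rocker_far_half (a point): point on the upper face of the rocker's far half, 18 mm from the hinge along the half and mid-width; the place to press. It moves with the rocker, about 6 mm downwards from off to on
- square_key (a joint): square latching key: m pressed, 0 = up, 0.005 = fully down. Moves straight down under about 3.5 N and stays where it is left
- square_key_top (a point): centre of the square key's top, 26 x 26 mm, at terminal x = +5, y = -15 mm; 8 mm above the flat top when up
- long_key (a joint): long spring key: m pressed, 0 = up, 0.005 = fully down, which takes about 5 N (1.4 N to start); springs back up when let go
- long_key_top (a point): centre of the long key's top, 26 mm (x) by 90 mm (y), the key nearest the front edge, at terminal x = -45, y = -15 mm; 8 mm above the flat top when up
- round_left (a joint): round spring key left of the square key, not to be pressed: m pressed, 0 = up
- round_left_top (a point): centre of its top, 24 mm across, at terminal x = +5, y = +45 mm; 8 mm above the flat top
- round_right (a joint): round spring key right of the square key, not to be pressed: m pressed, 0 = up
- round_right_top (a point): centre of its top, 24 mm across, at terminal x = +5, y = -75 mm; 8 mm above the flat top
- glue_stick: white glue stick, 26 mm across, 60 mm tall, standing loose on the terminal's flat top to the right of the long key. Origin: centre of its foot; z up its length
- platform: the scale's fixed weighing platform, 230 x 210 mm, steel top 36 mm above the bench, beside the terminal (to its left or right). Origin: centre of the underside
- carton: empty open carton, 150 (x) by 110 (y) by 100 mm tall, two short flaps raised outwards at its x ends (overall about 250 mm long, 120 mm tall), standing loose on the platform. Origin: centre of its underside
- tape_roll: brown roll of packing tape lying flat on the bench beyond the scale, 90 mm across, 50 mm tall. Origin: centre of its underside
Not all that is in view belongs to the job. Of the things shaped like the glue_stick, the white one is meant.

How it is judged:
By the outcome, as a careful person would: the job done as asked, in the order asked, and still so for the second after the job is handed in, with the robot touching nothing.
It also fails if it takes over 40 s, if anything falls off the work surface, if the arm or the gripper's body presses on something with over 40 N, if the wrist force passes 120 N, or if a joint passes its speed limit or range.

## Working session

There is one attempt and no reset: what is moved stays moved. The work goes in short steps, Python scripts to look and compute and a tool call to move; the robot and the scene stay as the last step left them, time stands still between calls to the robot, and variables do not carry over. Pictures are saved under pics/ and viewed, at most 10 in all, crops included, and the job is handed in when it is done.

Besides the shell and the picture viewer there is one more tool, called after "Emit:" as name(argument=value, ...) on one line, values as JSON. move_arm: Moves the arm, as the interface text tells. Its arguments: {"type":"object","properties":{"increments":{"type":"array","items":{"type":"array","items":{"type":"number"}}},"force":{"type":"number"}},"required":["increments"]}

```bash
mkdir -p pics; ls
cat > h.py <<'E'
import numpy as np, cv2
from station import ctrl
def ray(p,px,z):
    K=p["K"];T=p["pose"];d=T[:3,:3]@np.linalg.solve(K,[px[0],px[1],1.]);o=T[:3,3]
    return o+d*(z-o[2])/d[2]
def proj(p,X):
    T=np.linalg.inv(p["pose"]);c=T[:3,:3]@np.asarray(X)+T[:3,3];u=p["K"]@c;return u[:2]/u[2]
E
python3 - <<'E'
from h import *
for n in("top","scene"):
    p=ctrl.camera(n);cv2.imwrite(f"pics/{n}0.png",p["color"])
    print(n,p["pose"].round(3).tolist(),p["K"].round(1).tolist())
    for t in("terminal","rocker","square_key","long_key","round_left","round_right","glue_stick","platform","carton"):
        for r in ctrl.cut_out(t,p)[:2]:
            y,x=r["centre"];print(t,round(r["conf"],2),np.round([y,x]),ray(p,(x,y),0.053).round(3), r["mask"].sum())
print(ctrl.get_obs())
E
```

```text
pics
top [[-0.109, -0.966, 0.236, 0.379], [-0.994, 0.105, -0.027, -0.033], [0.001, -0.237, -0.971, 1.04], [0.0, 0.0, 0.0, 1.0]] [[546.3, 0.0, 315.1], [0.0, 546.3, 249.2], [0.0, 0.0, 1.0]]
terminal 0.84 [274. 396.] [ 0.556 -0.203  0.053] 12008
rocker 0.73 [269. 345.] [ 0.574 -0.11   0.053] 471
square_key 0.69 [267. 405.] [ 0.567 -0.221  0.053] 206
long_key 0.63 [295. 405.] [ 0.514 -0.213  0.053] 717
long_key 0.56 [266. 405.] [ 0.568 -0.222  0.053] 190
round_left 0.41 [266. 375.] [ 0.575 -0.166  0.053] 149
round_left 0.29 [268. 345.] [ 0.577 -0.111  0.053] 489
round_right 0.55 [275. 437.] [ 0.546 -0.278  0.053] 112
glue_stick 0.85 [349. 466.] [ 0.408 -0.308  0.053] 261
glue_stick 0.7 [308. 189.] [0.534 0.178 0.053] 10807
platform 0.89 [324. 228.] [0.497 0.11  0.053] 5182
carton 0.89 [309. 189.] [0.533 0.179 0.053] 10983
scene [[0.795, 0.47, -0.383, 1.028], [0.606, -0.617, 0.502, -0.591], [0.0, -0.631, -0.775, 0.909], [0.0, 0.0, 0.0, 1.0]] [[593.2, 0.0, 324.0], [0.0, 593.2, 241.7], [0.0, 0.0, 1.0]]
terminal 0.66 [303. 250.] [ 0.587 -0.222  0.053] 12069
rocker 0.7 [259. 288.] [ 0.579 -0.
[... 519 characters left out ...]
213.] [ 0.556 -0.281  0.053] 154
{'time_s': 1.0, 'qpos': array([ 1.13940179e+00,  2.99927281e-01,  1.52096427e+00, -2.21463019e-05,
        1.32071988e+00, -6.66035989e-02]), 'joint_vel': array([ 0.00016321,  0.00039529, -0.00058983, -0.00037435,  0.00130404,
       -0.0004178 ]), 'tau': array([ 1.57340000e-03, -5.31674266e+01, -3.52919877e+01,  7.09230895e-02,
        2.11868179e-02, -2.53131498e-05]), 'ee_pos': array([0.19622432, 0.51380439, 0.20544574]), 'eef_rot': array([-3.14157249e+00,  2.01598693e-05,  2.77680720e+00]), 'force': array([ 0.71871026, -0.51438422, -0.28376907]), 'moment': array([ 0.01007873, -0.0404952 ,  0.02729486]), 'grip_force': 0.0, 'grip_width': 0.0938621644629623}
```

View pics/top0.png

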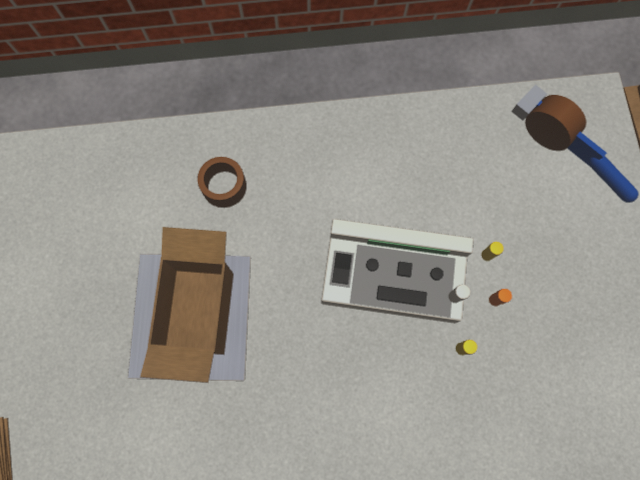

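View pics/scene0.png

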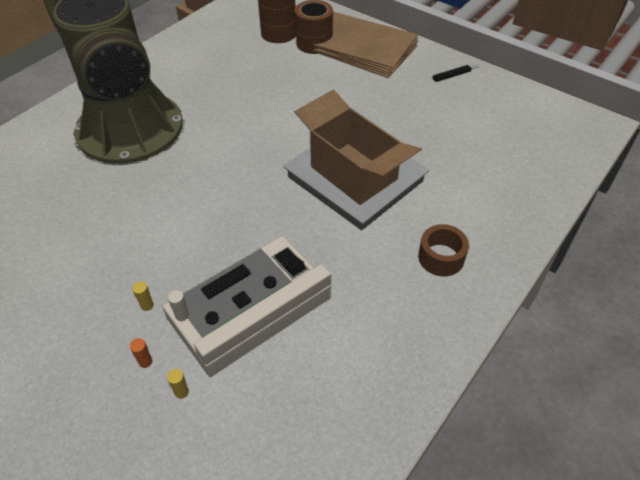

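The pictures show the white terminal at about (400,272) in top. The rocker is at (342,268), the square key at (405,269), the long key at (402,296) and the round keys at (372,265) and (437,274). The white glue stick stands on the terminal at (462,293); the yellow and orange look-alikes stand on the bench, and I need none of them. Next I fit the terminal's pose.

```bash
cat >> h.py <<'E'
from scipy.optimize import least_squares
PT={"rocker":(-.010,.100,.056),"square_key":(.005,-.015,.053),"long_key":(-.045,-.015,.053),"round_left":(.005,.045,.053),"round_right":(.005,-.075,.053)}
def fit(obs):
    def X(q,t):
        c,s=np.cos(q[2]),np.sin(q[2]);a=PT[t];return [q[0]+c*a[0]-s*a[1],q[1]+s*a[0]+c*a[1],a[2]]
    f=lambda q:np.concatenate([proj(p,X(q,t))-px for p,t,px in obs])
    r=least_squares(f,[.56,-.2,-.15],loss="soft_l1");return r.x,r.fun.reshape(-1,2).round(1).tolist()
def dark(p,px,w=14):
    # centroid of the dark blob near px
    x,y=map(int,px);c=cv2.cvtColor(p["color"],cv2.COLOR_BGR2GRAY)
    m=(c<55).astype(np.uint8);n,l,s,cc=cv2.connectedComponentsWithStats(m)
    i=[k for k in range(1,n) if np.hypot(*(cc[k]-px))<w and s[k,4]>40]
    return cc[min(i,key=lambda k:np.hypot(*(cc[k]-px)))] if i else None
E
python3 - <<'E'
from h import *
S={"top":{"rocker":(342,268),"square_key":(405,269),"long_key":(402,296),"round_left":(372,265),"round_right":(437,274)},
"scene":{"rocker":(290,262),"square_key":(242,299),"long_key":(226,281),"round_left":(270,282),"round_right":(211,318)}}
A=[]
for n in S:
    p=ctrl.camera(n);o=[(p,t,dark(p,v)) for t,v in S[n].items()]
    print([(t,None if d is None else d.round(1).tolist()) for _,t,d in o])
    o=[a for a in o if a[2] is not None];A+=o
    print(n,*fit(o))
q,r=fit(A);print(q,r)
c,s=np.cos(q[2]),np.sin(q[2])
for n,a in {"far":(.008,.1),"sq":(.005,-.015),"long":(-.045,-.015)}.items(): print(n,(q[:2]+np.array([[c,-s],[s,c]])@a).round(4))
E
```

```text
[('rocker', [342.5, 261.0]), ('square_key', None), ('long_key', None), ('round_left', None), ('round_right', None)]
top [ 0.58428385 -0.20857619 -0.15247654] [[0.0, -0.0]]
[('rocker', [290.1, 261.8]), ('square_key', [241.2, 299.6]), ('long_key', [225.3, 281.2]), ('round_left', [269.4, 281.9]), ('round_right', [211.6, 317.8])]
scene [ 0.56921482 -0.21065538 -0.25852589] [[-0.0, -1.1], [-0.1, 0.2], [0.3, -0.2], [0.3, 0.4], [-0.6, 0.3]]
[ 0.56961241 -0.21051675 -0.26864232] [[1.9, 1.4], [0.6, -0.7], [0.1, 0.2], [0.7, -0.3], [0.7, 0.6], [-0.6, 0.1]]
far [ 0.6039 -0.1162]
sq [ 0.5705 -0.2263]
long [ 0.5222 -0.213 ]
```

Emit:
move_arm(increments=[[0,0,0,-0.5,0,0,0],[0,-0.3,-0.3,-0.4,0,0,0],[0,-0.62,-0.55,0,0,0,0],[0,-0.62,-0.55,0,0,0,0],[0,-0.62,-0.55,0,0,0,0],[0,-0.62,-0.55,0,0,0,0],[0,-0.62,-0.55,0,0,0,0],[0,-0.62,-0.55,0,0,0,0],[0,-0.62,-0.55,0,0,0,0],[0,-0.62,-0.55,0,0,0,0],[0,-0.62,-0.55,0,0,0,0],[0,-0.62,-0.55,0,0,0,0],[0,-0.62,-0.55,0,0,0,0],[0,-0.62,-0.55,0,0,0,0],[0,-0.62,-0.55,0,0,0,0],[0,-0.62,-0.55,0,0,0,0],[0,-0.62,-0.55,0,0,0,0],[0,-0.62,-0.55,0,0,0,0],[0,-0.62,-0.55,0,0,0,0],[0,-0.3,-0.3,0,0,0,-0.1]])

```text
time_s: 3.1
ee_pos: [0.5398, -0.1523, 0.25]
eef_rot: [-3.141, -0.0, 2.876]
force: [-0.9, 0.2, 0.9]
grip_width: 0.0
grip_force: 0.0
```

```bash
cat >> h.py <<'E'
from scipy.spatial.transform import Rotation as Ro
def wrist():
    o=ctrl.get_obs();p=ctrl.camera("wrist");T=np.eye(4);T[:3,:3]=Ro.from_euler("xyz",o["eef_rot"]).as_matrix();T[:3,3]=o["ee_pos"]
    p["pose"]=T@p["tool_from_camera"];return o,p
E
python3 - <<'E'
from h import *
o,p=wrist();cv2.imwrite("pics/w1.png",p["color"]);print(o["time_s"],o["ee_pos"],o["eef_rot"],o["grip_width"],p["tool_from_camera"].round(3).tolist())
A=[]
for t in PT:
    for r in ctrl.cut_out(t,p)[:2]:
        y,x=r["centre"];print(t,round(r["conf"],2),np.round([x,y]),ray(p,(x,y),PT[t][2]).round(4), r["mask"].sum())
E
```

```text
3.1 [ 0.53976538 -0.15230167  0.24995618] [-3.14136051e+00 -3.98551296e-04  2.87563673e+00] 2.790847253322532e-06 [[0.001, -0.961, -0.275, 0.081], [1.0, 0.001, -0.001, -0.001], [0.001, -0.275, 0.961, -0.181], [0.0, 0.0, 0.0, 1.0]]
rocker 0.58 [360. 233.] [ 0.572  -0.1057  0.056 ] 1389
rocker 0.27 [155. 227.] [ 0.5067 -0.3214  0.056 ] 1112
square_key 0.82 [259. 249.] [ 0.5619 -0.2197  0.053 ] 548
square_key 0.7 [600. 138.] [0.5389 0.1554 0.053 ] 18730
long_key 0.87 [256. 207.] [ 0.5147 -0.2082  0.053 ] 2114
round_left 0.92 [312. 249.] [ 0.5773 -0.1621  0.053 ] 352
round_left 0.48 [533.  88.] [0.473  0.0934 0.053 ] 14254
round_right 0.77 [205. 252.] [ 0.5497 -0.2796  0.053 ] 361
```

Run:
```python
from h import *
o,p=wrist()
g=cv2.cvtColor(p["color"],cv2.COLOR_BGR2GRAY)
A=[]
for t in PT:
    r=ctrl.cut_out(t,p)[0]; y,x=r["centre"]; ys,xs=np.nonzero(r["mask"]); A.append((p,t,np.array([xs.mean(),ys.mean()])))
    print(t,A[-1][2].round(1))
q,r=fit(A);print("wrist",q,r)
c,s=np.cos(q[2]),np.sin(q[2]);im=p["color"].copy()
for a in [(.008,.1,.059),(.005,-.015,.053),(-.045,-.015,.053),(-.01,.1,.053),(.005,.045,.053),(.005,-.075,.053),(-.075,-.13,.045),(-.075,.13,.045),(.045,.13,.079),(.045,-.13,.079)]:
    X=np.r_[q[:2]+np.array([[c,-s],[s,c]])@a[:2],a[2]];print(a,X.round(4));u=proj(p,X);cv2.drawMarker(im,tuple(int(v) for v in u.round()),(0,0,255),0,7,1)
cv2.imwrite("pics/w2.png",cv2.resize(im[120:360,100:420],None,fx=2.5,fy=2.5,interpolation=cv2.INTER_CUBIC))
```

```text
rocker [252.  207.9]
square_key [255.  250.7]
long_key [251.9 207.7]
round_left [307.5 250.5]
round_right [201.7 252. ]
wrist [ 0.56001682 -0.20592969 -0.21922837] [[104.9, 26.2], [-0.4, -0.0], [-1.4, -0.8], [0.3, -2.1], [-0.1, 0.9]]
(0.008, 0.1, 0.059) [ 0.5896 -0.1101  0.059 ]
(0.005, -0.015, 0.053) [ 0.5616 -0.2217  0.053 ]
(-0.045, -0.015, 0.053) [ 0.5128 -0.2108  0.053 ]
(-0.01, 0.1, 0.053) [ 0.572  -0.1061  0.053 ]
(0.005, 0.045, 0.053) [ 0.5747 -0.1631  0.053 ]
(0.005, -0.075, 0.053) [ 0.5486 -0.2802  0.053 ]
(-0.075, -0.13, 0.045) [ 0.4585 -0.3165  0.045 ]
(-0.075, 0.13, 0.045) [ 0.5151 -0.0627  0.045 ]
(0.045, 0.13, 0.079) [ 0.6322 -0.0888  0.079 ]
(0.045, -0.13, 0.079) [ 0.5757 -0.3426  0.079 ]
```

View pics/w2.png

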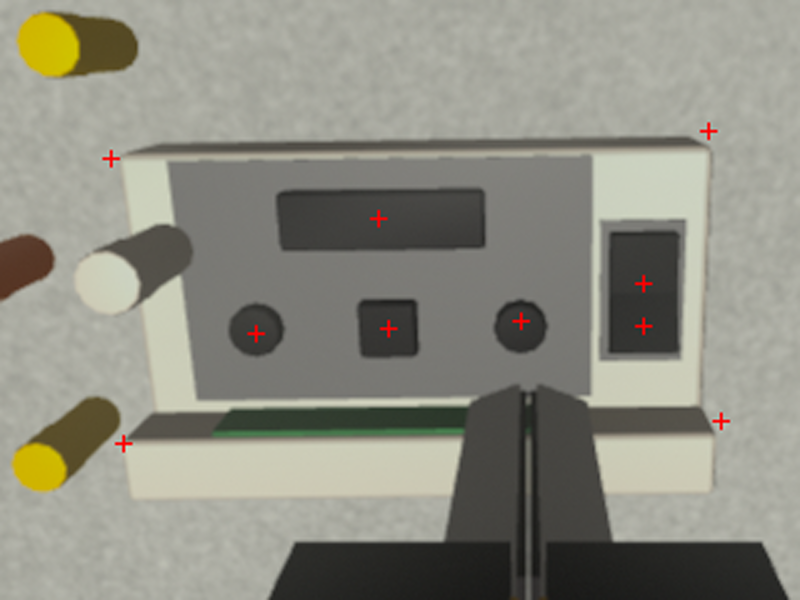

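The crop shows the keys and rocker clearly: square (388,328), long (381,219), round (521,326) and (256,329), rocker hinge about (644,292). The rocker net answered with the long key, which spoiled the yaw. I take a settled shot and fit again from the dark blobs.

Run:
```python
from h import *
o,p=wrist();print(o["time_s"],o["ee_pos"],o["eef_rot"])
g=cv2.cvtColor(p["color"],cv2.COLOR_BGR2GRAY)
S={"rocker":(357.6,236.8),"square_key":(255,251),"long_key":(252,207.6),"round_left":(308,250.4),"round_right":(202,251.6)}
n,l,st,cc=cv2.connectedComponentsWithStats((g<75).astype(np.uint8))
A=[]
for t,v in S.items():
    k=min((k for k in range(1,n) if st[k,4]>100),key=lambda k:np.hypot(*(cc[k]-v)));print(t,cc[k].round(1),st[k]);
    if np.hypot(*(cc[k]-v))<8:A.append((p,t,cc[k]))
q,r=fit(A);print("wrist",q,r)
c,s=np.cos(q[2]),np.sin(q[2]);im=p["color"].copy()
for a in [(.008,.1,.059),(.005,-.015,.053),(-.045,-.015,.053),(.018,.1,.0615),(-.038,.1,.053)]:
    X=np.r_[q[:2]+np.array([[c,-s],[s,c]])@a[:2],a[2]];print(a,X.round(4),proj(p,X).round(1))
```

```text
3.7 [ 0.53904921 -0.14926325  0.25066719] [-3.14157765e+00  3.62447037e-04  2.87706136e+00]
rocker [357.3 236.2] [ 344  212   28   49 1334]
square_key [255.4 250.5] [244 239  24  23 508]
long_key [252.6 206.9] [ 211  195   83   25 1928]
round_left [308.2 249.9] [298 240  21  21 331]
round_right [202.5 251. ] [192 241  22  21 341]
wrist [ 0.56063405 -0.20565481 -0.24480232] [[0.6, 0.4], [-0.1, -0.0], [-0.2, -0.2], [0.3, -0.4], [-0.5, 0.4]]
(0.008, 0.1, 0.059) [ 0.5926 -0.1106  0.059 ] [358.  252.9]
(0.005, -0.015, 0.053) [ 0.5618 -0.2214  0.053 ] [255.2 250.4]
(-0.045, -0.015, 0.053) [ 0.5133 -0.2093  0.053 ] [252.4 206.7]
(0.018, 0.1, 0.0615) [ 0.6023 -0.113   0.0615] [358.1 262.1]
(-0.038, 0.1, 0.053) [ 0.548  -0.0994  0.053 ] [358.  211.1]
```

Emit:
move_arm(increments=[[0,-0.22,0.25,0.5,0,0,-0.02],[0,-0.22,0.25,0.7,0,0,0],[0,-0.22,0.25,0.7,0,0,0],[0,-0.22,0.25,0.7,0,0,0],[0,0,0,0.4,0,0,0],[0,0,0,0,0,0,0],[0,0,0,0,0,0,0],[0,0,0,0,0,0,0]])

```text
time_s: 4.55
ee_pos: [0.5947, -0.1125, 0.1023]
eef_rot: [-3.142, 0.003, 2.896]
force: [0.1, -0.5, 0.8]
grip_width: 0.0004
grip_force: 0.0
```

```bash
cat >> h.py <<'E'
def look(name,S0,w=12):
    o,p=wrist();print(o["time_s"],o["ee_pos"].round(4),o["eef_rot"].round(3),o["force"].round(1))
    g=cv2.cvtColor(p["color"],cv2.COLOR_BGR2GRAY);n,l,st,cc=cv2.connectedComponentsWithStats((g<75).astype(np.uint8))
    q0=np.array(S0);A=[];c,s=np.cos(q0[2]),np.sin(q0[2])
    for t,a in PT.items():
        v=proj(p,[q0[0]+c*a[0]-s*a[1],q0[1]+s*a[0]+c*a[1],a[2]])
        k=min((k for k in range(1,n) if st[k,4]>100),key=lambda k:np.hypot(*(cc[k]-v)));print(t,v.round(1),cc[k].round(1),st[k].tolist())
        if np.hypot(*(cc[k]-v))<w:A.append((p,t,cc[k]))
    if len(A)>1:print("fit",*fit(A))
    print("tcp px",proj(p,o["ee_pos"]).round(1))
    cv2.imwrite(f"pics/{name}.png",p["color"]);return o,p
E
python3 - <<'E'
from h import *
look("w3",[.5606,-.2057,-.245],25)
E
```

```text
4.55 [ 0.5947 -0.1125  0.1023] [-3.142e+00  3.000e-03  2.896e+00] [ 0.1 -0.5  0.8]
rocker [314.1 232.5] [314.4 233.4] [292, 192, 45, 81, 3378]
square_key [146.5 252.2] [147.8 252.3] [126, 234, 44, 38, 1526]
long_key [136.6 178.8] [137.8 179.8] [64, 159, 146, 42, 5707]
round_left [233.9 252.4] [234.5 253. ] [217, 236, 36, 35, 928]
round_right [ 59.1 252.1] [ 61.1 251.9] [41, 235, 41, 35, 1074]
fit [ 0.56108565 -0.20513858 -0.24768925] [[0.7, 0.0], [-0.3, 0.4], [0.1, -0.5], [0.4, -0.0], [-1.0, 0.4]]
tcp px [312.3 289.5]
```

View pics/w3.png

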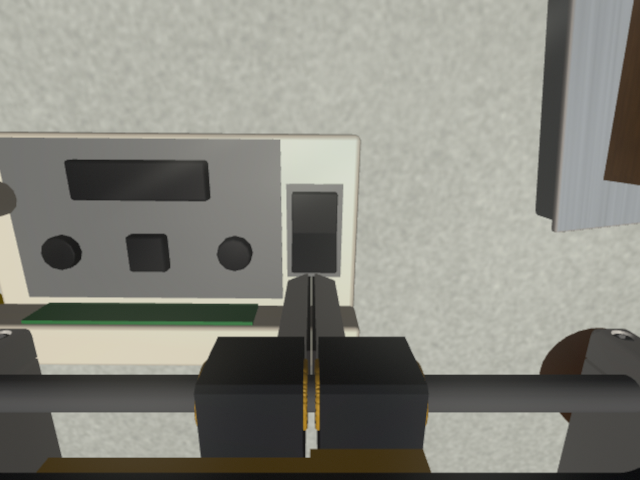

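The picture shows the closed fingertip at (311,276), just behind the rocker's far end at (315,272). The overlay fits within 1 px, so I press the far half with small steps.

Emit:
move_arm(increments=[[0,-0.02,0.04,0.35,0,0,0],[0,0,0,0.35,0,0,0],[0,0,0,0.04,0,0,0],[0,0,0,0.04,0,0,0],[0,0,0,0.04,0,0,0],[0,0,0,0.04,0,0,0],[0,0,0,0,0,0,0],[0,0,0,0,0,0,0]])

```text
time_s: 5.4
ee_pos: [0.5959, -0.1105, 0.0581]
eef_rot: [3.142, 0.001, 2.897]
force: [2.2, -0.9, 3.6]
grip_width: 0.0003
grip_force: 1.7
```

Emit:
move_arm(increments=[[0,0,0,0.03,0,0,0],[0,0,0,0.03,0,0,0],[0,0,0,0.03,0,0,0],[0,0,0,0.02,0,0,0],[0,0,0,0,0,0,0],[0,0,0,0,0,0,0]])

```text
time_s: 6.0
ee_pos: [0.5957, -0.1104, 0.053]
eef_rot: [-3.142, 0.001, 2.897]
force: [-2.8, 0.8, 15.6]
grip_width: 0.0007
grip_force: 7.8
```

Emit:
move_arm(increments=[[0,0,0,-0.25,0,0,0],[0,0,0,-0.7,0,0,0],[0,0.03,-0.5,0,0,0,0],[0,0.03,-0.6,0,0,0,0],[0,0.03,-0.6,0,0,0,0],[0,0.02,-0.6,0,0,0,0],[0,0,0,0,0,0,0],[0,0,0,0,0,0,0],[0,0,0,0,0,0,0]])

```text
time_s: 6.9
ee_pos: [0.5623, -0.2197, 0.0992]
eef_rot: [3.141, -0.001, 2.897]
force: [-0.7, 1.1, -0.0]
grip_width: 0.001
grip_force: 0.0
```

Run:
```python
from h import *
look("w4",[.5611,-.2051,-.2477],25)
```

```text
6.9 [ 0.5623 -0.2197  0.0992] [ 3.141e+00 -1.000e-03  2.897e+00] [-0.7  1.1 -0. ]
rocker [483.9 242.9] [480.7 238.9] [451, 199, 65, 83, 4111]
square_key [310.4 261.9] [321.6 190.8] [240, 169, 141, 41, 4027]
long_key [310.7 188.6] [321.6 190.8] [240, 169, 141, 41, 4027]
round_left [398.3 262.4] [396.1 262.1] [379, 245, 35, 35, 931]
round_right [222.5 261.5] [222.1 260.8] [205, 244, 35, 34, 927]
fit [ 0.56062561 -0.2058242  -0.24339909] [[2.1, 3.0], [-12.4, -2.5], [1.1, -0.4], [-0.7, 0.8]]
tcp px [312.3 289.6]
```

View pics/w4.png

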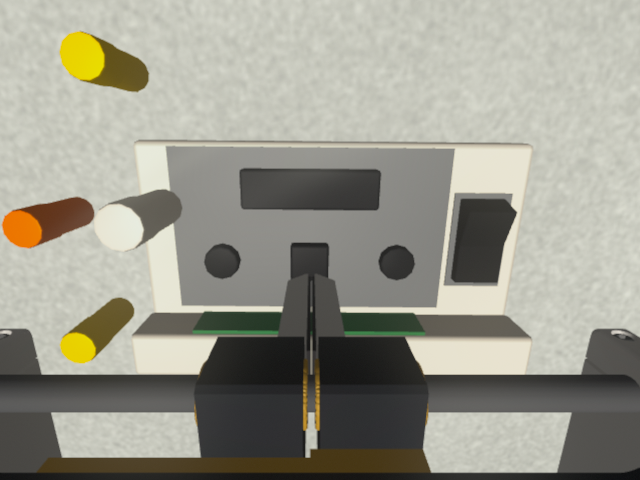

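The picture shows the rocker tipped on, with its near half raised at (485,238). The fingertip at (311,276) is in line with the square key at (310,262), between the round keys at (222,261) and (396,262), so I press the square key now.

Emit:
move_arm(increments=[[0,0,-0.02,0.3,0,0,0],[0,0,0,0.4,0,0,0],[0,0,0,0.16,0,0,0],[0,0,0,0.03,0,0,0],[0,0,0,0.03,0,0,0],[0,0,0,0.03,0,0,0],[0,0,0,0.03,0,0,0],[0,0,0,0.03,0,0,0],[0,0,0,0.01,0,0,0],[0,0,0,0,0,0,0],[0,0,0,0,0,0,0]])

```text
time_s: 8.05
ee_pos: [0.5624, -0.2217, 0.0487]
eef_rot: [-3.142, 0.001, 2.897]
force: [2.2, 0.7, 3.2]
grip_width: 0.0003
grip_force: 1.6
```

Emit:
move_arm(increments=[[0,0,0,0.02,0,0,0],[0,0,0,0.02,0,0,0],[0,0,0,0,0,0,0],[0,0,0,0,0,0,0]])

```text
time_s: 8.45
ee_pos: [0.5625, -0.2217, 0.0481]
eef_rot: [-3.141, 0.001, 2.897]
force: [-3.9, 4.1, 17.7]
grip_width: 0.0003
grip_force: 9.1
```

Emit:
move_arm(increments=[[0,0,0,-0.25,0,0,0],[0,0,0,-0.5,0,0,0],[0,0,0,-0.3,0,0,0],[0,0.5,0,0,0,0,0],[0,0.5,0,0,0,0,0],[0,0,0,0,0,0,0],[0,0,0,0,0,0,0],[0,0,0,0,0,0,0]])

```text
time_s: 9.25
ee_pos: [0.5142, -0.2098, 0.0991]
eef_rot: [-3.141, 0.0, 2.897]
force: [0.1, 1.2, -0.8]
grip_width: 0.0002
grip_force: 0.0
```

Run:
```python
from h import *
look("w5",[.5611,-.2051,-.2477],25)
```

```text
9.25 [ 0.5142 -0.2098  0.0991] [-3.141  0.     2.897] [ 0.1  1.2 -0.8]
rocker [477.5 310. ] [474.4 305.6] [447, 269, 61, 76, 3580]
square_key [313.2 326.3] [285.4 391.6] [0, 241, 640, 239, 58171]
long_key [313.6 260.7] [285.4 391.6] [0, 241, 640, 239, 58171]
round_left [396.5 326.6] [474.4 305.6] [447, 269, 61, 76, 3580]
round_right [229.9 325.9] [285.4 391.6] [0, 241, 640, 239, 58171]
tcp px [312.3 289.5]
```

View pics/w5.png

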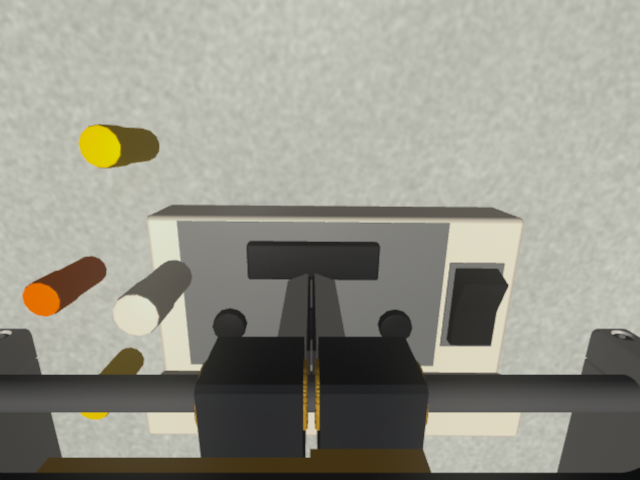

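The fingertip at (311,276) is over the long key, which spans (247–379, 241–279), and the terminal hasn't moved. I press, hold about 1.5 s and release.

Emit:
move_arm(increments=[[0,0,0,0.4,0,0,0],[0,0,0,0.45,0,0,0],[0,0,0,0.06,0,0,0],[0,0,0,0.05,0,0,0],[0,0,0,0.05,0,0,0],[0,0,0,0.04,0,0,0],[0,0,0,0.03,0,0,0],[0,0,0,0,0,0,0]])

```text
time_s: 10.1
ee_pos: [0.5141, -0.2097, 0.0478]
eef_rot: [-3.141, 0.002, 2.897]
force: [-12.1, 5.2, 27.4]
grip_width: 0.0006
grip_force: 13.8
```

Emit:
move_arm(increments=[[0,0,0,-0.02,0,0,0],[0,0,0,0,0,0,0],[0,0,0,0,0,0,0],[0,0,0,0,0,0,0],[0,0,0,0,0,0,0],[0,0,0,0,0,0,0],[0,0,0,0,0,0,0],[0,0,0,0,0,0,0],[0,0,0,0,0,0,0],[0,0,0,0,0,0,0],[0,0,0,0,0,0,0],[0,0,0,0,0,0,0],[0,0,0,0,0,0,0],[0,0,0,0,0,0,0],[0,0,0,0,0,0,0]])

```text
time_s: 11.6
ee_pos: [0.514, -0.2097, 0.048]
eef_rot: [-3.141, 0.002, 2.897]
force: [-7.8, 4.5, 18.1]
grip_width: 0.0002
grip_force: 9.1
```

Emit:
move_arm(increments=[[0,0,0,-0.2,0,0,0],[0,0,0,-0.6,0,0,0],[0,0,0,-0.8,0,0,0],[0,0,0,-0.8,0,0,0],[0,0,0,-0.8,0,0,0],[0,0,0,-0.5,0,0,0],[0,0,0,0,0,0,0],[0,0,0,0,0,0,0],[0,0,0,0,0,0,0]])

```text
time_s: 12.5
ee_pos: [0.5132, -0.2093, 0.2299]
eef_rot: [3.141, -0.002, 2.897]
force: [-0.2, 0.3, -0.6]
grip_width: 0.0005
grip_force: 0.0
```

Run:
```python
from h import *
look("w6",[.5611,-.2051,-.2477],25)
p=ctrl.camera("scene");cv2.imwrite("pics/s6.png",cv2.resize(p["color"][220:400,120:360],None,fx=3,fy=3,interpolation=cv2.INTER_CUBIC))
```

```text
12.5 [ 0.5132 -0.2093  0.2299] [ 3.141e+00 -2.000e-03  2.897e+00] [-0.2  0.3 -0.6]
rocker [421.1 253.3] [419.3 251.1] [403, 226, 36, 52, 1557]
square_key [312.3 265.2] [311.9 219.9] [269, 208, 87, 25, 2142]
long_key [312.6 219.9] [311.9 219.9] [269, 208, 87, 25, 2142]
round_left [368.  265.4] [366.6 265.2] [356, 255, 23, 22, 380]
round_right [256.6 265. ] [256.2 264.4] [246, 254, 22, 22, 368]
fit [ 0.56020807 -0.20599717 -0.24113624] [[0.8, 1.0], [-0.7, -0.6], [0.4, -0.6], [-0.5, 0.5]]
tcp px [312.3 289.6]
```

View pics/w6.png

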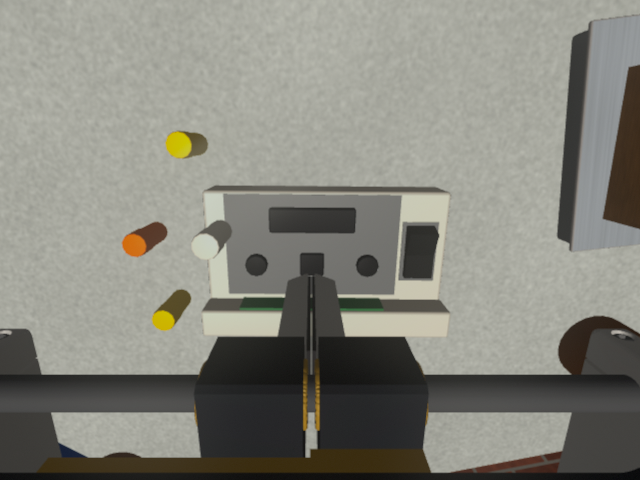

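View pics/s6.png

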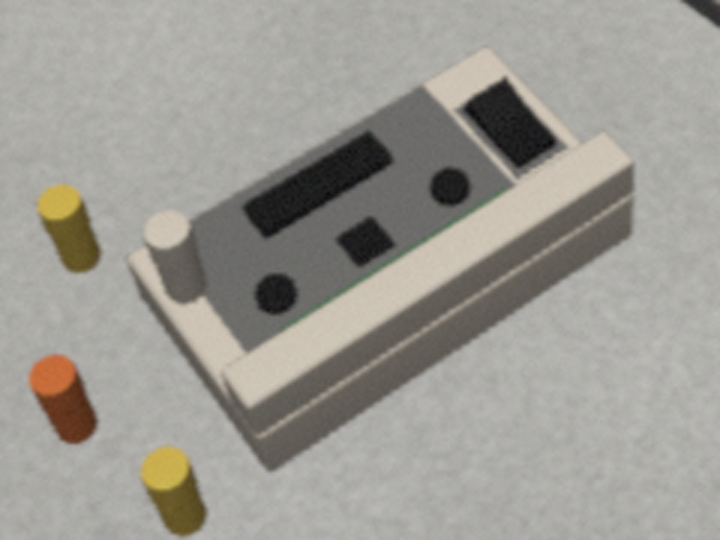

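The last pictures show the rocker on at (421,251), the square key down at (311,265), the glue stick still standing at (206,245), and nothing touched by the arm.

```bash
python3 -c "
from station import ctrl
print(ctrl.hand_in())"
```

```text
the job is handed in; nothing more can be done
None
```

The job is handed in: the rocker is on, the square key is latched down, and the long key was held fully down for about 1.5 s and let go, in that order; the terminal stayed in place, the glue stick still stands, and the arm touched nothing else.

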